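Latch the dry cabinet

TASK

The clear dry cabinet on the microscope bench has been left ajar. Lift the latch bar on its door over the keeper, press the door shut onto its seal and let the bar drop fully home in the keeper's notch, so that the door stays shut against the seal by itself when you let go. Go gently: do not ram the bar into the keeper or crush the seal, and leave the slide box, the oil bottle and the dish where they are.

Things in the scene. Friction and masses are not known exactly. Their poses are not given: they have to be found in the camera images.
- cabinet: Fixed clear acrylic dry cabinet with a steel front flange, 240 deep (x) x 320 wide (y) x 220 mm high. Origin: centre of its underside, on the bench. Its front looks along its own -x, +y is the left side seen from in front, z up. The flange's front face is the plane x = -125 mm. The front faces the robot's right (world -y) to within about 20 degrees.
- door (a joint): Angle of the clear door, rad. 0: it just touches the uncompressed seal; positive: ajar, turned anticlockwise seen from above about the upright hinge on its right; slightly negative: pressed into the seal. Latched it stands between -0.004 and -0.034. Light friction, stays where it is left.
- door_hinge (a point): Point on the door's upright hinge axis, 155 mm above the bench (the height of the level latch bar's middle line). Axes are the door's: +y from the hinge to the free edge, 265 mm away; -x is the outward normal; z up. The panel is 10 mm thick and 190 mm high (21 to 211 mm above the bench), its inner face in the plane x = 0. Mass 1.1 kg.
- latch (a joint): Angle of the latch bar on its pivot on the door, rad. 0: level, down on its rest pin; grows as the free end is lifted, up to 0.8. From 0.12 on the bar clears the keeper's nose. The bar turns easily and falls back by its own weight. Pressed against the nose by the seal it can hang part-way by friction, so see that it is fully down.
- knob (a point): Middle of the black knob on the latch bar: a cylinder 22 mm in diameter and 35 mm long, axis square to the door (the point's x). +y of the point runs along the bar to its free end. In the door's axes, bar level: 230 mm from the hinge axis along y, 58.5 mm outside the door's inner face, 80 mm along the bar from the pivot. A tight grip must turn with the bar.
- bar_end (a point): Point on the middle line of the latch bar that lies in the keeper when latched, 138 mm from the pivot and 288 mm from the hinge axis; axes as the knob's. The bar is a steel flat 6 mm thick (x) and 20 mm high (z), its middle plane 19 mm outside the door's inner face; its tip is 14 mm farther on. Bar and knob together weigh 0.2 to 0.35 kg.
- keeper: Steel plate fixed on the flange left of the door; it carries the U-shaped hook, open at the top, that takes the bar. Origin: on the flange's front face, 157 mm above the bench; axes as the cabinet's. A load over 15 N bends the keeper. The hook is 16 mm wide (y); its front is square, so a lowered bar does not ride up over it.
- notch (a point): Middle of the hook's notch as drawn, level with the tops of its nose and back wall, 159 mm above the bench, 26.5 mm in front of the flange; axes as the cabinet's. Notch 8 mm wide (x) for the 6 mm bar, 16 mm deep; nose 5 mm thick, back wall 17 mm. The hook is screwed on through slots and truly sits up to 4 mm nearer or farther along x, which this point does not show: find the notch by feel.
- seal: Black hollow rubber seal round the opening, 14 mm proud of the flange and springy: pressed by the door near its free edge, 248 mm from the hinge axis, it pushes back 1.2 N per mm. Latched it is pressed with 1.5 to 10 N (up to 11 N at the knob); more than 20 N crushes it. Origin: middle of its depth, on the cabinet's middle plane, at bench height; axes as the cabinet's.
- slide_box: Bystander: closed blue plastic slide box, 98 x 178 x 35 mm, lying on the bench in front of the cabinet on the latch side. Origin: centre of underside.
- oil_bottle: Bystander: small amber bottle with black cap, 34 mm in diameter, 65 mm high, standing left of the cabinet. Origin: centre of underside.
- dish: Bystander: closed clear Petri dish, 94 mm in diameter, 17 mm high, lying on the cabinet's top. Origin: centre of underside.

How it is judged (in metres and radians):
On the way:
1. the bar's end has been lifted higher than the keeper's nose (value of joint latch above 0.11 rad), for 0.1 s.
At the end, for the whole second after the job is handed in: The bar lies down in the keeper's notch (latch angle below 0.03 rad) behind the nose, the door is held shut pressing the seal (door angle below 0), and both are at rest (value of joint latch below 0.03 rad and value of joint door below 0 rad and velocity of joint latch between -0.05 and 0.05 rad/s and velocity of joint door between -0.02 and 0.02 rad/s); the robot touches nothing.
It fails at once if the keeper is loaded with more than 15 N (contact force between keeper and anything else above 15 N).
It fails at once if the seal is crushed with more than 20 N (contact force between seal and anything else above 20 N).
It fails at once if the slide box is moved by more than 15 mm (distance of slide_box from where it was at the start of the episode above 0.015 m).
It fails at once if the oil bottle is moved by more than 15 mm (distance of oil_bottle from where it was at the start of the episode above 0.015 m).
It fails at once if the dish is moved by more than 15 mm (distance of dish from where it was at the start of the episode above 0.015 m).
It also fails if it takes over 70 s, if anything falls off the work surface, if the arm or the gripper's body presses on something with over 40 N, if the wrist force passes 120 N, or if a joint passes its speed limit or range.

ROBOT

A 7-joint arm with a two-finger parallel gripper is mounted at the origin on the work surface. World frame = base frame: x ahead of the robot, y to its left, z up, the work surface at z = 0. Lengths are in m, angles in degrees, forces in N, time in s.
With the tool pointing down it reaches from about 0.4 to 0.9 m from the base axis. Payload 5.5 kg.
Tool frame: the origin (TCP) lies at the very end of the fingers, on their centre line; the grasp point (between the pads) lies 19 mm behind it; z points along the fingers, y is the line along which they close (so a half turn about z gives the same grasp; the last joint's range is limited). The gripper opens to 85 mm and grips with 20 to 120 N. Pads are 22 mm wide; open, the fingers measure 114 mm over their backs; the gripper's body (76 mm by 85 mm) begins 54 mm behind the grasp point. The pads swing forward as they close: fully open they stand 13 mm farther back than shut.
Start: joints at [-55.336, 28.699, -24.465, 88.831, 12.651, 65.22, -12.049], TCP at [0.218, 0.612, 0.231] pointing down, gripper open.
Joint ranges: [-164.97, 164.97], [-17.58, 116.51], [-87.97, 89.64], [11.32, 138.91], [-80.73, 260.73], [10.89, 115.49], [-147.41, 147.41]. Speed limits (degrees/s): [147.25, 147.25, 180, 180, 180, 180, 180].

INTERFACE

Orientations are given as [roll, pitch, yaw] about the fixed x, y, z axes, in that order (R = Rz(yaw) Ry(pitch) Rx(roll)).
In Python, from bench import get_state, snapshot, get_calibration, finish_job gives the robot as it stands.
- The arm moves only by the shell command python3 -m jog 'ROWS' [FORCE]. ROWS is a JSON object with one list for each field, all of the same length, 1 to 10, a row being the entries at one place: aperture (the finger opening in m), sx, sy, sz (the shift in parts of the range, where 1.0 means 0.5 m), rz (a turn about the tool's z in parts of the range, where 1.0 means 90 degrees); each row is the pose to reach, as a shift and turn from the pose commanded when the command began, along the tool's axes at that moment; what a row does not reach only later rows make up. A row lasts 1/10 s, in which the tool goes at most 0.05 m and 8.59 degrees, less where a joint would pass 70% of its speed; a pose out of reach is approached as far as the arm can. The fingers move at their own pace and stop on an object; FORCE is the grip in N (left out, the last holds). Time passes only in rows, so rows that do not move let the fingers close. It prints the time, the measured TCP pose, the force, the opening and the grip force at its end. Input that does not fit is refused with a message, and nothing moves.
- get_state(): the state, without advancing time (a new reading comes with each control period).
- snapshot(name): name is "side" or "top" or "wrist"; returns (picture, depth): 400x640x3 uint8, blue, green, red; 400x640 float32, m along the optical axis (not along the pixel's ray), 0 where there is no reading.
- get_calibration(name): a dict with "fov_y" (degrees; the focal length in pixels is half the picture's height over the tangent of half this angle, whatever the lens; pixels are square), "cx", "cy" (the principal point, pixels), "R" (3x3) and "t" (3): a world point X has camera coordinates R X + t. Camera axes: x right, y down, z forward; pixel columns grow to the right and rows downward; lengths in m; the calibration is good to about 2 mm. A picture is of the moment at which its call begins: read the wrist's pose just before it. get_calibration takes no time and is no camera call; for the wrist camera it gives the pose at the moment of the call.
- finish_job(): hands the job in; it is judged then, once.
The state is a dict: "t": time; "qpos": joint angles; "joint_vel": joint speeds; "joint_torque": joint torques, N m; "tcp_pos": TCP position; "orientation": TCP orientation; "wrist_force": force on the tool from outside, world axes, zero at the start; "moment": the same for the moment, N m; "finger_gap": finger opening in m; "gripper_force": force on a finger pad.
Only numpy, scipy, OpenCV 4.12 (cv2) and the standard library are available. Lean on these libraries where they do the work, as an engineer would, in place of code of your own. Each camera call takes 0.05 s, during which the arm holds its last target. There are 200 camera calls.

## Working session

There is one attempt and no reset: what is moved stays moved. The work goes in short steps, Python scripts to look and compute and a shell command to move; the robot and the scene stay as the last step left them, time stands still between calls to the robot, and variables do not carry over. Pictures are saved under pics/ and viewed, at most 13 in all, crops included, and the job is handed in when it is done.

```bash
ls; mkdir -p pics; python3 - <<'E'
from bench import *
import cv2,numpy as np
s=get_state();print({k:np.round(v,3).tolist() for k,v in s.items()})
for n in("side","top","wrist"):
    c=get_calibration(n);print(n,c['fov_y'],c['cx'],c['cy'],np.round(c['R'],3).tolist(),np.round(c['t'],3).tolist())
    p,d=snapshot(n);cv2.imwrite(f'pics/{n}0.png',p);np.save(f'pics/{n}0.npy',d)
E
```

```text
pics
{'t': 0.0, 'qpos': [-55.336, 28.752, -24.455, 88.894, 12.648, 65.218, -12.048], 'joint_vel': [0.099, 0.058, -0.04, -0.024, 0.088, 0.07, 0.02], 'joint_torque': [0.0, -56.952, -5.816, -28.093, 0.011, 0.012, -0.0], 'tcp_pos': [0.218, 0.612, 0.23], 'orientation': [-179.888, -0.006, 160.421], 'wrist_force': [0.007, 0.653, -0.084], 'moment': [0.036, 0.045, 0.009], 'gripper_force': 0.0, 'finger_gap': 0.086}
side 52.39380739424405 314.71034086223443 201.15390136175253 [[0.994, -0.11, 0.007], [-0.053, -0.533, -0.845], [0.097, 0.839, -0.535]] [-0.553, 0.202, 0.802]
top 49.01465562260315 322.59715554785095 193.58957132330193 [[0.028, -1.0, 0.001], [-0.987, -0.028, -0.156], [0.155, 0.003, -0.988]] [0.116, 0.594, 1.046]
wrist 63.40991394927928 315.61711979081144 197.74709867363242 [[0.335, 0.942, -0.002], [0.908, -0.322, 0.269], [0.253, -0.092, -0.963]] [-0.649, -0.035, 0.38]
```

View pics/side0.png

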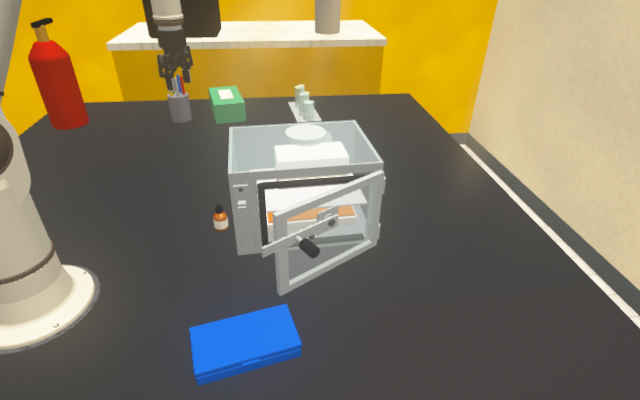

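View pics/top0.png

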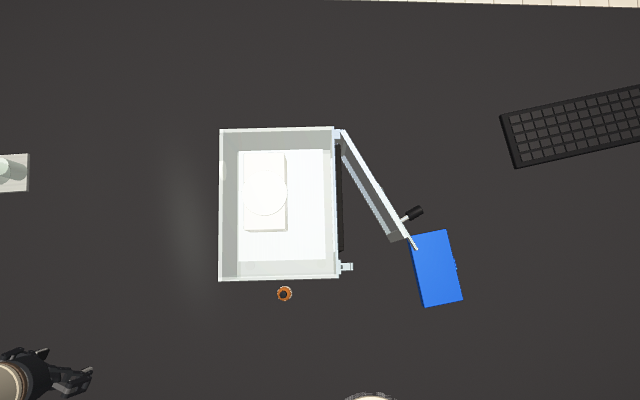

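View pics/wrist0.png

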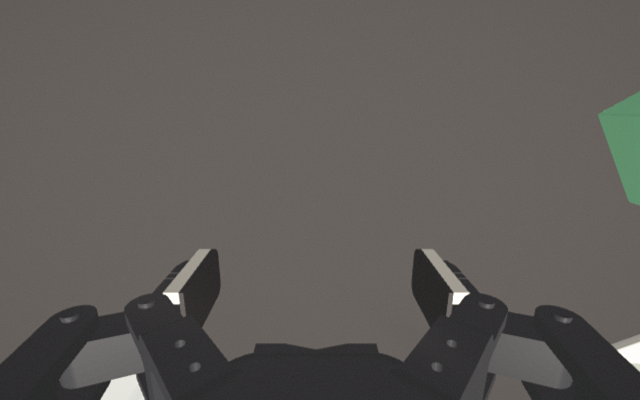

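Side: knob at about (309,247), hinge at right (378,205), keeper at (241,198), blue box and bottle clear of the knob. Top: knob (412,214), hook (347,267), hinge (340,131). I'll enlarge these areas.

```bash
python3 - <<'E'
import cv2,numpy as np
a=cv2.imread('pics/top0.png')[115:295,320:450];b=cv2.imread('pics/side0.png')[160:300,225:395]
cv2.imwrite('pics/c1.png',cv2.resize(a,None,fx=3.3,fy=3.3,interpolation=cv2.INTER_CUBIC))
cv2.imwrite('pics/c2.png',cv2.resize(b,None,fx=4,fy=4,interpolation=cv2.INTER_CUBIC))
E
```

```text
(no output)
```

View pics/c1.png

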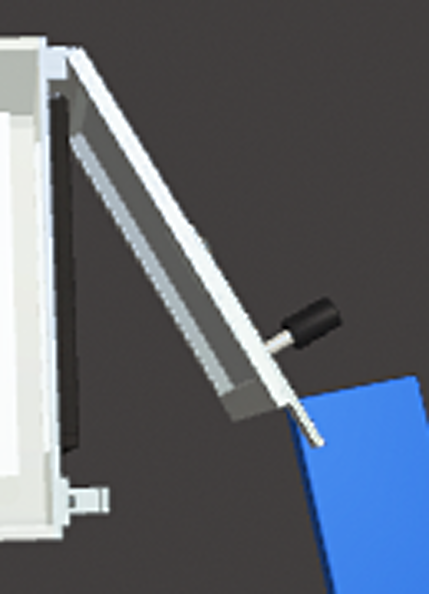

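View pics/c2.png

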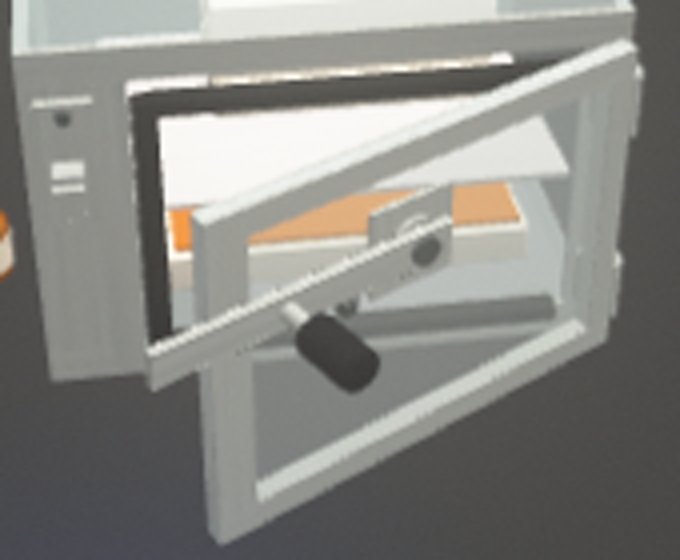

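Crop 1 shows the door's top strip from crop (75,50) to (290,400), the knob at crop (312,322), i.e. full (414,212), and the hook at crop (70–108, 487–513). Crop 2 shows the bar level on its rest pin and the knob at full (309,247).

```bash
cat > h.py <<'E'
import numpy as np,cv2
from bench import *
def ray(n,uv,cal=None):
    c=cal or get_calibration(n);f=200/np.tan(np.radians(c['fov_y']/2));R=np.array(c['R']);t=np.array(c['t'])
    d=R.T@np.array([(uv[0]-c['cx'])/f,(uv[1]-c['cy'])/f,1]);return -R.T@t,d
def onz(n,uv,z):
    o,d=ray(n,uv);return o+d*(z-o[2])/d[2]
def tri(a,b):
    (o,d),(p,e)=ray(*a),ray(*b);s=np.linalg.lstsq(np.c_[d,-e],p-o,rcond=None)[0]
    x,y=o+s[0]*d,p+s[1]*e;return (x+y)/2,np.linalg.norm(x-y)
def edge(g,v,u0,u1):   # subpixel falling edge (bright->dark), scanning from right
    r=g[v,u0:u1].astype(float)
    for i in range(len(r)-1,0,-1):
        if r[i]<130<=r[i-1]: return u0+i-1+(r[i-1]-130)/(r[i-1]-r[i])
def line(pts):
    vx,vy,x,y=cv2.fitLine(np.float32(pts),cv2.DIST_HUBER,0,.01,.01).ravel();return np.array([vx,vy]),np.array([x,y])
def knob(n,box):
    u0,v0,u1,v1=box;p=snapshot(n)[0];m=(p[v0:v1,u0:u1].max(2)<48).astype('uint8')
    k,l,s,c=cv2.connectedComponentsWithStats(m);i=1+s[1:,4].argmax();r=cv2.minAreaRect(np.argwhere(l==i)[:,::-1].astype('float32'))
    return np.array(r[0])+[u0,v0],r[1],s[i,4]
E
python3 - <<'E'
from h import *
g=cv2.imread('pics/top0.png').max(2)
P=[onz('top',(edge(g,v,345,425),v),.211)[:2] for v in range(140,205)]
F=[onz('top',(edge(g,v,325,337 if v<140 else 343),v),.220)[:2] for v in range(132,255) if edge(g,v,325,337 if v<140 else 343)]
dd,dp=line(P);fd,fp=line(F)
dd*=-np.sign(dd[0]);fd*=-np.sign(fd[0])
a=lambda d:np.degrees(np.arctan2(d[1],d[0]))
print('door dir',dd,a(dd),dp,'flange',fd,a(fd),fp,'ang',a(dd)-a(fd), 'resid',np.std((np.array(P)-dp)@[-dd[1],dd[0]]),np.std((np.array(F)-fp)@[-fd[1],fd[0]]))
kt=knob('top',(400,200,430,225));ks=knob('side',(292,230,325,262));print(kt,ks)
K,e=tri(('top',kt[0]),('side',ks[0]));print('knob',K,e, onz('top',kt[0],.155))
n=np.array([dd[1],-dd[0]]); n*=-np.sign(n@[0,1]) # outward (-y side)
K2=onz('top',kt[0],.155)[:2]
H=K2-.230*dd-.0585*n
fn=np.array([fd[1],-fd[0]]);fn*=-np.sign(fn[1])
print('hinge',H,'normal dist door plane (exp .010)',(dp-H)@n,'hinge before flange (exp .014)',(H-fp)@fn)
for uv in((347,267),(341.5,267),(352.5,267)):
    q=onz('top',uv,.159)[:2];print('hook',q,'front of flange',(q-fp)@fn,'from hinge',(q-H)@fd)
E
```

```text
door dir [-0.84562457 -0.53377813] -147.7389 [0.614131   0.03087141] flange [-0.9985114  -0.05454371] -176.8733 [0.55706006 0.10425553] ang 29.1344 resid 0.00047950209232176897 0.0006823964139542002Traceback (most recent call last):
  File "<stdin>", line 9, in <module>
  File "h.py", line 19, in knob
    k,l,s,c=cv2.connectedComponentsWithStats(m);i=1+s[1:,4].argmax();r=cv2.minAreaRect(np.argwhere(l==i)[:,::-1].astype('float32'))
                                                    ~~~~~~~~~~~~~~^^
ValueError: attempt to get argmax of an empty sequence
```

```bash
python3 - <<'E'
import cv2
p=cv2.imread('pics/top0.png').max(2);print(p[204:222:2,402:428:2]);q=cv2.imread('pics/side0.png').max(2);print(q[232:262:3,295:325:3])
E
```

```text
[[ 65  65  65  66  65  65  66  66  67  66  66  66  65]
 [ 66  66  66  66  64  67  69  31  30  50  66  66  66]
 [ 66  65  66  66  67  48  28  33  44  59  66  65  65]
 [ 65  67  67  48  32  32  40  57  69  57  43  66  66]
 [ 66  67  31  32  36  48  58  54  40  30  26  65  65]
 [ 66  65   8  36  48  50  40  33  29  23  65  66  65]
 [ 58 182 226  84  40  34  29  24  37  68  65  66  65]
 [213 253 213 169  27  24  39  65  66  65  66  66  66]
 [220 186  77  62  28  65  67  66  65  66  65  66  65]]
[[206 213 148 155 155 152 152 155 157 159]
 [152 178 154 153 153 138 114 191 190 190]
 [154 211 208 105 160  95 105 129 126 126]
 [152 140  71  69  71  82 122 121 121 120]
 [117 105  65  67  69  69  69 132 142 149]
 [163 165  63  64  65  66  69  67 140 138]
 [133 131 121  61  63  65  63  62  70 132]
 [132 133 132 130  63  61  60  62 109 132]
 [131 131 131 132 131  66  60  87 130 130]
 [131 131 130 132 130 131 131 131 131 131]]
```

```bash
sed -i 's/def knob(n,box)/def knob(n,box,th)/;s/<48/<th/' h.py
python3 - <<'E'
from h import *
dd=np.array([-.84562,-.53378]);dp=np.array([.614131,.030871]);fd=np.array([-.998511,-.054544]);fp=np.array([.55706,.104256])
kt=knob('top',(402,200,430,225),60);ks=knob('side',(295,230,325,262),85);print(kt,ks)
K,e=tri(('top',kt[0]),('side',ks[0]));print('knob',K,e, onz('top',kt[0],.155))
n=np.array([-dd[1],dd[0]]);fn=np.array([-fd[1],fd[0]]);n*=-np.sign(n[1]);fn*=-np.sign(fn[1])
K2=onz('top',kt[0],.155)[:2]
H=K2-.230*dd-.0585*n
print('n',n,fn,'hinge',H,'door plane (exp .010)',(dp-H)@n,'hinge before flange (exp .014)',(H-fp)@fn)
for uv in((347,267),(341.5,267),(352.5,267)):
    q=onz('top',uv,.159)[:2];print('hook',q,'front of flange',(q-fp)@fn,'from hinge',(q-H)@fd)
E
```

```text
(array([413.47059059, 212.61764717]), (10.461413383483887, 18.693342208862305), np.int32(166)) (array([308.95294285, 247.88823509]), (21.476116180419922, 11.822710037231445), np.int32(240))
knob [ 0.53668568 -0.07114256  0.15297047] 0.0005016902088271499 [ 0.53619113 -0.07071818  0.155     ]
n [ 0.53378 -0.84562] [ 0.054544 -0.998511] hinge [0.6994576  0.10151999] door plane (exp .010) 0.014196567958790264 hinge before flange (exp .014) 0.010498870354568481
hook [0.41269367 0.07499191] front of flange 0.021346201012489713 from hinge 0.28778388179464987
hook [0.41235409 0.08694118] front of flange 0.009396200467784485 from hinge 0.28747119273628546
hook [0.41303326 0.06304236] front of flange 0.03329648204140199 from hinge 0.28809657819228945
```

Knob is about (0.537,−0.073,0.155); corrected hinge (0.7016,0.0979), door angle 0.508 rad. The checks hold: the hook lies 288 mm from the hinge, the two rays pass 0.5 mm apart, and the hinge stands 14 mm off the flange. Now I move above the knob with the tool's y along the door.

Careful with the scale: shifts go in shares of 0.5 m and turns go in shares of 90 degrees. That gives: -0.23 m / 0.5 = -0.46, -0.14 m / 0.5 = -0.28, 38.2 degrees / 90 = 0.4244.

```bash
python3 -m jog '{"aperture": [0.085, 0.085, 0.085, 0.085, 0.085, 0.085, 0.085, 0.085, 0.085, 0.085], "sx": [0, 0, -0.04, -0.1, -0.16, -0.22, -0.28, -0.34, -0.4, -0.46], "sy": [0, 0, -0.04, -0.1, -0.16, -0.22, -0.28, -0.34, -0.4, -0.46], "sz": [-0.1, -0.2, -0.28, -0.3, -0.3, -0.3, -0.3, -0.3, -0.3, -0.3], "rz": [0, 0, 0.0556, 0.1111, 0.1667, 0.2222, 0.2778, 0.3333, 0.3889, 0.4244]}'
cat >> h.py <<'E'
from scipy.spatial.transform import Rotation as Ro
def to(p,yaw=None):
    s=get_state();R=Ro.from_euler('xyz',s['orientation'],degrees=True).as_matrix();y=s['orientation'][2]
    print('now',np.round(s['tcp_pos'],4),np.round(s['orientation'],2),'shift',np.round(R.T@(np.array(p)-s['tcp_pos']),4),'turn',None if yaw is None else -(yaw-y+180)%360-180 if 0 else None if yaw is None else round(y-yaw,2))
E
python3 -c "
from h import *
to([.538,-.073,.30],122.26)"
```

```text
t: 1.35
tcp_pos: [0.3579, 0.317, 0.3816]
orientation: [180.0, -0.0, 122.0]
wrist_force: [0.2, 0.3, 0.3]
finger_gap: 0.0849
gripper_force: 0.0
now [0.3579 0.317  0.3816] [ 1.7995e+02 -1.0000e-02  1.2204e+02] shift [-0.4261 -0.0543  0.0815] turn -0.22
```

To row units: -0.426 m / 0.5 = -0.852, -0.09 m / 0.5 = -0.18, -0.2 degrees / 90 = -0.0022.

```bash
python3 -m jog '{"aperture": [0.06, 0.06, 0.06, 0.06, 0.06, 0.06, 0.06, 0.06, 0.06, 0.06], "sx": [-0.09, -0.18, -0.27, -0.36, -0.45, -0.54, -0.63, -0.72, -0.8, -0.852], "sy": [-0.012, -0.024, -0.036, -0.048, -0.06, -0.07, -0.08, -0.092, -0.104, -0.108], "sz": [0, 0, 0, 0, 0, 0, 0, 0.04, 0.08, 0.12], "rz": [0, 0, 0, 0, 0, 0, 0, 0, 0, -0.0022]}'
python3 - <<'E'
from h import *
cv2.imwrite('pics/w1.png',snapshot('wrist')[0]);to([.538,-.073,.30],122.26)
E
```

```text
t: 2.35
tcp_pos: [0.5395, -0.0744, 0.3209]
orientation: [180.0, 0.1, 122.2]
wrist_force: [-0.2, 0.6, 0.8]
finger_gap: 0.0604
gripper_force: 0.0
now [ 0.5387 -0.0778  0.317 ] [-1.7972e+02  6.0000e-02  1.2203e+02] shift [0.0045 0.002  0.017 ] turn -0.23
```

View pics/w1.png

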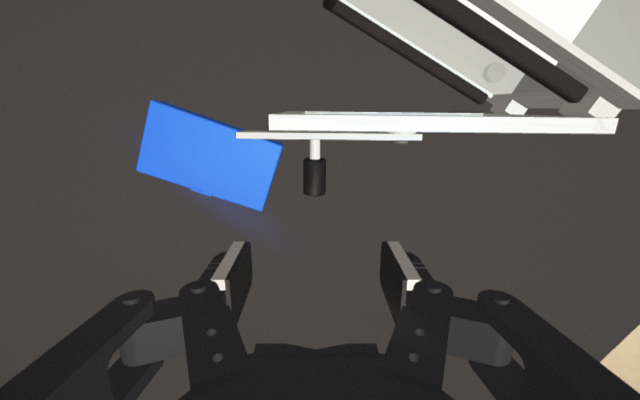

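Wrist picture: the knob spans (304–325, 158–196), centre (314,177), midway between the fingers and square to the door's strip (270–615, row 123). I'll check it by ray, then descend.

```bash
python3 - <<'E'
from h import *
s=get_state();c=knob('wrist',(290,145,340,205),60);print(c)
R=Ro.from_euler('xyz',s['orientation'],degrees=True).as_matrix()
for z in(.155,.16): p=onz('wrist',c[0],z);print(p,'tool frame',R.T@(p-s['tcp_pos']))
a=onz('wrist',(270,132),.211);b=onz('wrist',(615,133),.211);print('door edge',a,b,np.linalg.norm(b-a))
E
```

```text
(array([317.5, 175. ]), (38.0, 23.0), np.int32(697))
[ 0.53527409 -0.06928343  0.155     ] tool frame [0.00922853 0.00240551 0.16202928]
[ 0.53473032 -0.06841492  0.16      ] tool frame [0.0102481  0.00238053 0.15702829]
door edge [ 0.48086154 -0.05057888  0.211     ] [0.70254735 0.08756225 0.211     ] 0.2612040785076351
```

To row units: 0.13 m / 0.5 = 0.26, 0.002 m / 0.5 = 0.004.

```bash
python3 -m jog '{"aperture": [0.06, 0.06, 0.06, 0.06, 0.06], "sx": [0.01, 0.01, 0.01, 0.01, 0.01], "sy": [0.004, 0.004, 0.004, 0.004, 0.004], "sz": [0.08, 0.16, 0.24, 0.26, 0.26], "rz": [0, 0, 0, 0, 0]}'
python3 -c "
from h import *
to([.537,-.072,.139],122.26);print(get_state()['wrist_force'])"
```

```text
t: 2.95
tcp_pos: [0.5369, -0.0643, 0.1905]
orientation: [-179.9, -0.1, 122.5]
wrist_force: [0.6, 0.5, 0.1]
finger_gap: 0.0599
gripper_force: 0.0
now [ 0.5369 -0.0643  0.1905] [-1.7987e+02 -1.2000e-01  1.2248e+02] shift [-0.0066 -0.004   0.0515] turn 0.22
[0.63039678 0.49440296 0.10165866]
```

```bash
for i in 1 2; do python3 -m jog '{"aperture": [0.06, 0.06, 0.06], "sx": [0, 0, 0], "sy": [0, 0, 0], "sz": [0, 0, 0], "rz": [0, 0, 0]}'|sed -n 1,3p; done; python3 -c "
from h import *
to([.537,-.072,.139],122.26);c=knob('wrist',(290,145,340,400),60);print(c)"
```

```text
t: 3.25
tcp_pos: [0.5392, -0.0653, 0.1933]
orientation: [179.8, 0.1, 122.4]
t: 3.55
tcp_pos: [0.538, -0.0653, 0.1915]
orientation: [180.0, 0.0, 122.4]
now [ 0.538  -0.0653  0.1915] [1.7998e+02 1.0000e-02 1.2241e+02] shift [-0.0051 -0.0044  0.0525] turn 0.15
(array([314.49999619, 371.5       ]), (48.99999237060547, 54.99999237060547), np.int32(2657))
```

To row units: 0.0525 m / 0.5 = 0.105, -0.004 m / 0.5 = -0.008.

```bash
python3 -m jog '{"aperture": [0.06, 0.06, 0.06, 0.06, 0.06, 0.06, 0.06], "sx": [-0.01, -0.01, -0.01, -0.01, -0.01, -0.01, -0.01], "sy": [-0.008, -0.008, -0.008, -0.008, -0.008, -0.008, -0.008], "sz": [0, 0.06, 0.105, 0.105, 0.105, 0.105, 0.105], "rz": [0, 0, 0, 0, 0, 0, 0]}'
python3 - <<'E'
from h import *
cv2.imwrite('pics/w2.png',snapshot('wrist')[0])
E
```

```text
t: 4.3
tcp_pos: [0.5382, -0.0718, 0.1401]
orientation: [179.9, 0.1, 122.4]
wrist_force: [-0.5, 0.9, 0.1]
finger_gap: 0.0599
gripper_force: 0.0
```

View pics/w2.png

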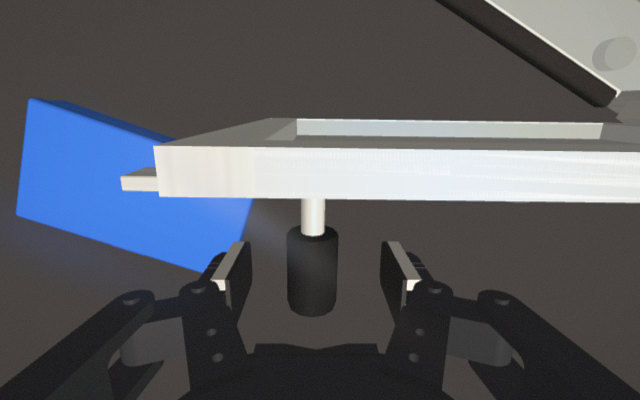

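Knob at columns 288–337 (centre 312.5), pads' mid at about 316, so it is 1.5 mm off towards the free end. I correct that and close.

To row units: -0.0015 m / 0.5 = -0.003.

```bash
python3 -m jog '{"aperture": [0.05, 0.035, 0.025, 0.018, 0.018, 0.018], "sx": [0, 0, 0, 0, 0, 0], "sy": [-0.003, -0.003, -0.003, -0.003, -0.003, -0.003], "sz": [0, 0, 0, 0, 0, 0], "rz": [0, 0, 0, 0, 0, 0]}' 30
```

```text
t: 4.95
tcp_pos: [0.5365, -0.0722, 0.1391]
orientation: [179.9, 0.0, 122.4]
wrist_force: [1.1, 1.1, 2.2]
finger_gap: 0.021
gripper_force: 29.7
```

To row units: -0.016 m / 0.5 = -0.032, 0.0016 m / 0.5 = 0.0032.

```bash
python3 -m jog '{"aperture": [0.018, 0.018, 0.018, 0.018, 0.018, 0.018], "sx": [0, 0, 0, 0, 0, 0], "sy": [0, 0.001, 0.002, 0.0032, 0.0032, 0.0032], "sz": [-0.008, -0.016, -0.024, -0.032, -0.032, -0.032], "rz": [0, 0, 0, 0, 0, 0]}' 30; python3 - <<'E'
from h import *
cv2.imwrite('pics/s2.png',cv2.resize(snapshot('side')[0][160:300,225:395],None,fx=4,fy=4))
E
```

```text
t: 5.55
tcp_pos: [0.5371, -0.0713, 0.1547]
orientation: [-180.0, -0.0, 122.4]
wrist_force: [3.2, 1.5, -6.6]
finger_gap: 0.0207
gripper_force: 29.7
```

View pics/s2.png

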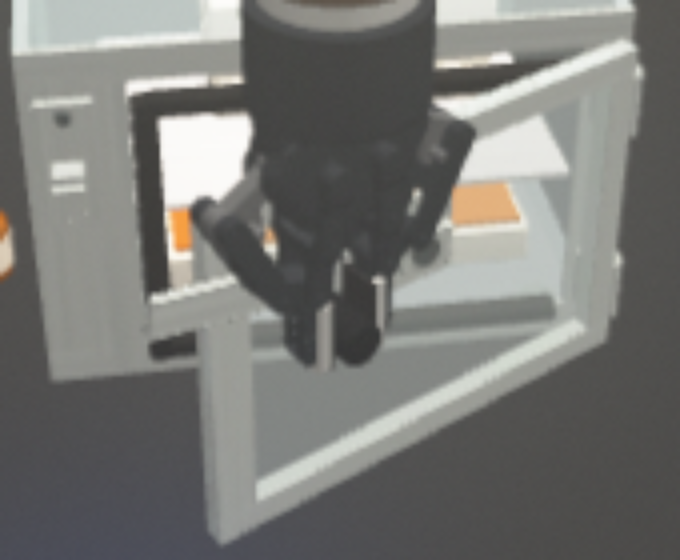

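The tip rose (crop row 370 to 315), so the bar is lifted to about 0.2 rad. Next I work out the arc about the hinge.

```bash
cat >> h.py <<'E'
H=np.array([.7016,.0979])
def arc(degs,p=None,yaw=None):
    s=get_state();p=np.array(p if p is not None else s['tcp_pos'][:2]);y=np.radians(yaw or s['orientation'][2])
    X=np.array([[np.cos(y),np.sin(y)],[np.sin(y),-np.cos(y)]])
    for a in degs:
        t=np.radians(-a);r=np.array([[np.cos(t),-np.sin(t)],[np.sin(t),np.cos(t)]])@(p-H);print(a,np.round(X@(H+r-p),4))
E
python3 -c "
from h import *
arc([2,4,6,8,10,12.5,15,17.5,20,22.5,24,26,28,29])"
```

```text
2 [ 0.008  -0.0018]
4 [ 0.0161 -0.0033]
6 [ 0.0243 -0.0045]
8 [ 0.0325 -0.0054]
10 [ 0.0407 -0.006 ]
12.5 [ 0.051  -0.0064]
15 [ 0.0613 -0.0063]
17.5 [ 0.0716 -0.0058]
20 [ 0.0818 -0.0049]
22.5 [ 0.092  -0.0034]
24 [ 0.0981 -0.0024]
26 [ 0.1062 -0.0007]
28 [0.1142 0.0012]
29 [0.1182 0.0023]
```

To row units: 0.0716 m / 0.5 = 0.1432, 0.0613 m / 0.5 = 0.1226, 17.5 degrees / 90 = 0.1944.

```bash
python3 -m jog '{"aperture": [0.018, 0.018, 0.018, 0.018, 0.018, 0.018, 0.018, 0.018, 0.018, 0.018], "sx": [0.016, 0.0322, 0.0486, 0.065, 0.0814, 0.102, 0.1226, 0.1432, 0.1432, 0.1432], "sy": [-0.0036, -0.0066, -0.009, -0.0108, -0.012, -0.0128, -0.0126, -0.0116, -0.0116, -0.0116], "sz": [0, 0, 0, 0, 0, 0, 0, 0, 0, 0], "rz": [0.0222, 0.0444, 0.0667, 0.0889, 0.1111, 0.1389, 0.1667, 0.1944, 0.1944, 0.1944]}' 30;  python3 -c "
from h import *
a=get_state();print(a['wrist_force'])
arc([2,4,6,7,8,8.5,9,9.5])"
```

```text
t: 6.6
tcp_pos: [0.4942, -0.0147, 0.1548]
orientation: [180.0, 0.0, 105.0]
wrist_force: [4.0, 2.6, -7.8]
finger_gap: 0.0205
gripper_force: 29.8
[ 3.97331357  2.5723     -7.79939852]
2 [ 0.008  -0.0018]
4 [ 0.0161 -0.0033]
6 [ 0.0243 -0.0045]
7 [ 0.0284 -0.005 ]
8 [ 0.0325 -0.0054]
8.5 [ 0.0345 -0.0056]
9 [ 0.0366 -0.0058]
9.5 [ 0.0386 -0.006 ]
```

To row units: 0.0366 m / 0.5 = 0.0732, 0.0325 m / 0.5 = 0.065, 9 degrees / 90 = 0.1.

```bash
python3 -m jog '{"aperture": [0.018, 0.018, 0.018, 0.018, 0.018, 0.018, 0.018], "sx": [0.016, 0.0322, 0.0486, 0.065, 0.0732, 0.0732, 0.0732], "sy": [-0.0036, -0.0066, -0.009, -0.0108, -0.0116, -0.0116, -0.0116], "sz": [0, 0, 0, 0, 0, 0, 0], "rz": [0.0222, 0.0444, 0.0667, 0.0889, 0.1, 0.1, 0.1]}' 30;  python3 - <<'E'
from h import *
a=get_state();print(a['wrist_force'],a['orientation'])
p=snapshot('top')[0];cv2.imwrite('pics/t2.png',cv2.resize(p[115:295,320:450],None,fx=3.3,fy=3.3,interpolation=cv2.INTER_CUBIC))
arc([1,2,3,4,5])
E
```

```text
t: 7.3
tcp_pos: [0.4791, 0.019, 0.1548]
orientation: [-180.0, 0.0, 95.9]
wrist_force: [3.0, 1.1, -7.7]
finger_gap: 0.0208
gripper_force: 30.0
[ 3.03242855  1.1194214  -7.69591327] [-1.79999284e+02  1.62159937e-02  9.59409516e+01]
1 [ 0.004  -0.0009]
2 [ 0.008  -0.0018]
3 [ 0.0121 -0.0026]
4 [ 0.0161 -0.0033]
5 [ 0.0202 -0.004 ]
```

View pics/t2.png

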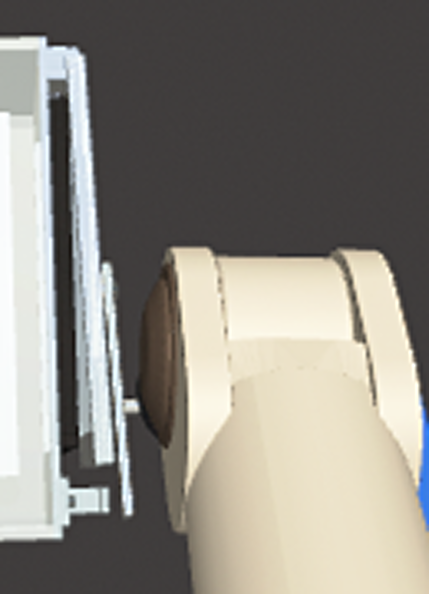

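Door about 2.7° open; the lifted bar (crop column 125 at row 500) stands just in front of the hook's nose (column 108). I'll measure the angle.

```bash
python3 - <<'E'
from h import *
g=snapshot('top')[0].max(2)
P=[onz('top',(edge(g,v,340,353),v),.211)[:2] for v in range(138,192)]
d,p=line(P);d*=-np.sign(d[0]);print(np.degrees(np.arctan2(d[1],d[0]))+176.87,'deg; sd',np.std((np.array(P)-p)@[-d[1],d[0]]))
F=[onz('top',(edge(g,v,325,337 if v<140 else 341),v),.220)[:2] for v in range(132,255) if edge(g,v,325,337 if v<140 else 341)]
d,p=line(F);d*=-np.sign(d[0]);print(len(F),np.degrees(np.arctan2(d[1],d[0])))
E
```

```text
2.2004242 deg; sd 0.00019705658055106906
116 -176.87704
```

To row units: 0.006 m / 0.5 = 0.012, 0.004 m / 0.5 = 0.008, 1.5 degrees / 90 = 0.0167.

```bash
python3 -m jog '{"aperture": [0.018, 0.018, 0.018, 0.018, 0.018], "sx": [0.004, 0.008, 0.012, 0.012, 0.012], "sy": [-0.0008, -0.0018, -0.0026, -0.0026, -0.0026], "sz": [0, 0, 0, 0, 0], "rz": [0.0056, 0.0111, 0.0167, 0.0167, 0.0167]}' | sed -n 1,4p
python3 -m jog '{"aperture": [0.018, 0.018, 0.018, 0.018], "sx": [0.001, 0.002, 0.002, 0.002], "sy": [-0.0002, -0.0004, -0.0004, -0.0004], "sz": [0, 0, 0, 0], "rz": [0.0013, 0.0028, 0.0028, 0.0028]}' | sed -n 1,4p
python3 -m jog '{"aperture": [0.018, 0.018, 0.018, 0.018], "sx": [0.001, 0.002, 0.002, 0.002], "sy": [-0.0002, -0.0004, -0.0004, -0.0004], "sz": [0, 0, 0, 0], "rz": [0.0013, 0.0028, 0.0028, 0.0028]}' | sed -n 1,4p
python3 -m jog '{"aperture": [0.018, 0.018, 0.018, 0.018], "sx": [0.001, 0.002, 0.002, 0.002], "sy": [-0.0002, -0.0004, -0.0004, -0.0004], "sz": [0, 0, 0, 0], "rz": [0.0013, 0.0028, 0.0028, 0.0028]}' | sed -n 1,4p
```

```text
t: 7.9
tcp_pos: [0.4769, 0.0256, 0.1548]
orientation: [-180.0, -0.0, 94.4]
wrist_force: [2.9, 1.6, -7.3]
t: 8.3
tcp_pos: [0.4767, 0.0264, 0.1548]
orientation: [-180.0, -0.0, 94.2]
wrist_force: [2.0, 0.5, -7.3]
t: 8.7
tcp_pos: [0.4764, 0.0274, 0.1547]
orientation: [-180.0, 0.0, 93.9]
wrist_force: [1.9, -0.2, -6.8]
t: 9.1
tcp_pos: [0.4761, 0.0282, 0.1547]
orientation: [-180.0, 0.0, 93.7]
wrist_force: [2.0, -2.3, -7.1]
```

To row units: 0.001 m / 0.5 = 0.002, 0.0005 m / 0.5 = 0.001, 0.25 degrees / 90 = 0.0028.

```bash
for i in 1 2; do python3 -m jog '{"aperture": [0.018, 0.018, 0.018, 0.018], "sx": [0.001, 0.002, 0.002, 0.002], "sy": [-0.0002, -0.0004, -0.0004, -0.0004], "sz": [0, 0, 0, 0], "rz": [0.0013, 0.0028, 0.0028, 0.0028]}' | sed -n 1,4p;done
```

```text
t: 9.5
tcp_pos: [0.4758, 0.0291, 0.1547]
orientation: [-180.0, 0.0, 93.4]
wrist_force: [1.5, -3.5, -6.6]
t: 9.9
tcp_pos: [0.4756, 0.0301, 0.1547]
orientation: [-180.0, 0.0, 93.2]
wrist_force: [0.8, -4.8, -6.8]
```

To row units: 0.006 m / 0.5 = 0.012, 0.004 m / 0.5 = 0.008.

```bash
python3 -m jog '{"aperture": [0.018, 0.018, 0.018, 0.018, 0.018], "sx": [0, 0, 0, 0, 0], "sy": [-0.0004, -0.001, -0.0016, -0.0016, -0.0016], "sz": [0.004, 0.008, 0.012, 0.012, 0.012], "rz": [0, 0, 0, 0, 0]}' | sed -n 1,4p
for i in 1 2; do python3 -m jog '{"aperture": [0.018, 0.018, 0.018, 0.018], "sx": [0, 0, 0, 0], "sy": [0, -0.0002, -0.0002, -0.0002], "sz": [0.001, 0.002, 0.002, 0.002], "rz": [0, 0, 0, 0]}' | sed -n 1,4p; done
```

```text
t: 10.4
tcp_pos: [0.475, 0.03, 0.1494]
orientation: [180.0, -0.0, 93.1]
wrist_force: [-2.6, -5.6, 0.2]
t: 10.8
tcp_pos: [0.4749, 0.03, 0.1488]
orientation: [180.0, -0.0, 93.1]
wrist_force: [-4.7, -5.0, 4.6]
t: 11.2
tcp_pos: [0.475, 0.03, 0.1486]
orientation: [180.0, -0.0, 93.1]
wrist_force: [-6.8, -5.5, 12.3]
```

Contact at TCP z ≈ 0.149, i.e. latch ≈ 0.12 rad: the bar is on the nose's top. Raise, step in, probe again.

To row units: -0.003 m / 0.5 = -0.006, -0.002 m / 0.5 = -0.004, 0.2 degrees / 90 = 0.0022.

```bash
python3 -m jog '{"aperture": [0.018, 0.018, 0.018, 0.018, 0.018, 0.018, 0.018], "sx": [0, 0.0016, 0.0016, 0.0016, 0.0016, 0.0016, 0.0016], "sy": [0, -0.0004, -0.0004, -0.0004, -0.0004, -0.0004, -0.0004], "sz": [-0.004, -0.006, -0.006, -0.004, -0.002, -0.002, -0.002], "rz": [0, 0.0022, 0.0022, 0.0022, 0.0022, 0.0022, 0.0022]}' | sed -n 1,4p
python3 -m jog '{"aperture": [0.018, 0.018, 0.018, 0.018, 0.018, 0.018], "sx": [0, 0.0016, 0.0016, 0.0016, 0.0016, 0.0016], "sy": [0, -0.0004, -0.0004, -0.0004, -0.0004, -0.0004], "sz": [-0.002, -0.004, -0.004, -0.002, 0, 0], "rz": [0, 0.0022, 0.0022, 0.0022, 0.0022, 0.0022]}' | sed -n 1,4p
```

```text
t: 11.9
tcp_pos: [0.4747, 0.0306, 0.1488]
orientation: [180.0, -0.0, 92.9]
wrist_force: [-3.6, -6.3, 2.7]
t: 12.5
tcp_pos: [0.4746, 0.0312, 0.1487]
orientation: [180.0, 0.0, 92.7]
wrist_force: [-3.6, -6.1, 4.2]
```

To row units: -0.002 m / 0.5 = -0.004, -0.001 m / 0.5 = -0.002, 0.2 degrees / 90 = 0.0022.

```bash
for i in 1 2; do python3 -m jog '{"aperture": [0.018, 0.018, 0.018, 0.018, 0.018, 0.018], "sx": [0, 0.0016, 0.0016, 0.0016, 0.0016, 0.0016], "sy": [0, -0.0004, -0.0004, -0.0004, -0.0004, -0.0004], "sz": [-0.002, -0.004, -0.004, -0.002, 0, 0], "rz": [0, 0.0022, 0.0022, 0.0022, 0.0022, 0.0022]}' | sed -n 2,4p;done
```

```text
tcp_pos: [0.4744, 0.0318, 0.1487]
orientation: [180.0, 0.0, 92.5]
wrist_force: [-3.5, -6.0, 2.8]
tcp_pos: [0.4742, 0.0323, 0.1487]
orientation: [179.9, 0.0, 92.3]
wrist_force: [-1.9, -7.8, 2.3]
```

To row units: -0.002 m / 0.5 = -0.004, 0.0008 m / 0.5 = 0.0016, 0.2 degrees / 90 = 0.0022.

```bash
for i in 1 2; do python3 -m jog '{"aperture": [0.018, 0.018, 0.018, 0.018, 0.018, 0.018], "sx": [0, 0.0016, 0.0016, 0.0016, 0.0016, 0.0016], "sy": [0, -0.0004, -0.0004, -0.0004, -0.0004, -0.0004], "sz": [-0.002, -0.004, -0.004, -0.002, 0, 0], "rz": [0, 0.0022, 0.0022, 0.0022, 0.0022, 0.0022]}' | sed -n 2,4p;done
```

```text
tcp_pos: [0.4739, 0.0331, 0.1483]
orientation: [179.9, 0.0, 92.1]
wrist_force: [-2.0, -7.4, -0.0]
tcp_pos: [0.4739, 0.0334, 0.1484]
orientation: [179.9, 0.1, 91.9]
wrist_force: [-1.3, -8.4, 0.3]
```

```bash
python3 -m jog '{"aperture": [0.018, 0.018, 0.018], "sx": [0, 0, 0], "sy": [0, 0, 0], "sz": [0.001, 0.002, 0.002], "rz": [0, 0, 0]}' | sed -n 2,4p
```

```text
tcp_pos: [0.4738, 0.0334, 0.1477]
orientation: [179.9, 0.1, 91.9]
wrist_force: [-2.7, -9.5, 1.6]
```

To row units: 0.001 m / 0.5 = 0.002, 0.0005 m / 0.5 = 0.001.

```bash
for i in 1 2; do python3 -m jog '{"aperture": [0.018, 0.018, 0.018], "sx": [0, 0, 0], "sy": [0, -0.0002, -0.0002], "sz": [0.001, 0.002, 0.002], "rz": [0, 0, 0]}' | sed -n 2,4p;done
```

```text
tcp_pos: [0.4738, 0.0334, 0.1466]
orientation: [179.9, 0.1, 91.9]
wrist_force: [-2.5, -8.7, 1.9]
tcp_pos: [0.4737, 0.0333, 0.1456]
orientation: [179.9, 0.1, 91.9]
wrist_force: [-2.6, -9.4, 2.4]
```

The bar now goes below nose level without load, so it is in the notch. I lower it all the way.

To row units: 0.002 m / 0.5 = 0.004, 0.001 m / 0.5 = 0.002.

```bash
for i in 1 2; do python3 -m jog '{"aperture": [0.018, 0.018, 0.018], "sx": [0, 0, 0], "sy": [0, 0, 0], "sz": [0.002, 0.004, 0.004], "rz": [0, 0, 0]}' | sed -n 2,4p;done;python3 -m jog '{"aperture": [0.018, 0.018, 0.018], "sx": [0, 0, 0], "sy": [0, 0, 0], "sz": [0.002, 0.003, 0.003], "rz": [0, 0, 0]}' | sed -n 2,4p
```

```text
tcp_pos: [0.4736, 0.0333, 0.1437]
orientation: [179.9, 0.1, 91.9]
wrist_force: [-3.9, -8.8, 2.9]
tcp_pos: [0.4735, 0.0333, 0.1415]
orientation: [179.9, 0.1, 91.9]
wrist_force: [-2.0, -9.5, 1.3]
tcp_pos: [0.4736, 0.0333, 0.1401]
orientation: [179.9, 0.1, 91.9]
wrist_force: [-2.3, -8.5, 1.8]
```

To row units: 0.001 m / 0.5 = 0.002.

```bash
python3 -m jog '{"aperture": [0.018, 0.018], "sx": [0, 0], "sy": [0, 0], "sz": [0.002, 0.002], "rz": [0, 0]}' | sed -n 2,4p;for i in 1 2; do python3 -m jog '{"aperture": [0.018, 0.018, 0.018], "sx": [-0.001, -0.002, -0.002], "sy": [0.0002, 0.0004, 0.0004], "sz": [0, 0, 0], "rz": [-0.0013, -0.0028, -0.0028]}' | sed -n 2,4p;done
```

```text
tcp_pos: [0.4735, 0.0333, 0.1393]
orientation: [179.9, 0.1, 91.9]
wrist_force: [-4.2, -9.5, 3.2]
tcp_pos: [0.4735, 0.0333, 0.1393]
orientation: [180.0, 0.0, 92.2]
wrist_force: [-3.8, -7.4, 5.2]
tcp_pos: [0.4736, 0.0332, 0.1393]
orientation: [180.0, -0.1, 92.4]
wrist_force: [-3.5, -4.3, 5.5]
```

Force falls while the position stays put: the nose now holds the door. I ease off, then open.

To row units: -0.001 m / 0.5 = -0.002, -0.0005 m / 0.5 = -0.001, -0.2 degrees / 90 = -0.0022.

```bash
python3 -m jog '{"aperture": [0.018, 0.018, 0.018], "sx": [-0.001, -0.002, -0.002], "sy": [0.0002, 0.0004, 0.0004], "sz": [0, -0.001, -0.001], "rz": [-0.0013, -0.0022, -0.0022]}' | sed -n 2,4p; python3 -m jog '{"aperture": [0.026, 0.035, 0.05, 0.05, 0.05, 0.05], "sx": [0, 0, 0, 0, 0, 0], "sy": [0, 0, 0, 0, 0, 0], "sz": [0, 0, 0, 0, 0, 0], "rz": [0, 0, 0, 0, 0, 0]}'
```

```text
tcp_pos: [0.4735, 0.0332, 0.1393]
orientation: [-180.0, -0.1, 92.7]
wrist_force: [-5.8, -0.2, 3.3]
t: 18.4
tcp_pos: [0.4739, 0.0321, 0.1388]
orientation: [180.0, -0.0, 92.7]
wrist_force: [-0.9, 1.0, 0.1]
finger_gap: 0.05
gripper_force: 0.0
```

Released. I rise clear along the tool axis, then look from the side.

To row units: -0.22 m / 0.5 = -0.44, -0.2 m / 0.5 = -0.4.

```bash
python3 -m jog '{"aperture": [0.05, 0.05, 0.05, 0.05, 0.05, 0.05, 0.05, 0.05, 0.05, 0.05], "sx": [0, 0, 0, 0, -0.06, -0.14, -0.22, -0.3, -0.3, -0.3], "sy": [0, 0, 0, 0, 0, 0, 0, 0, 0, 0], "sz": [-0.04, -0.1, -0.18, -0.26, -0.34, -0.4, -0.44, -0.44, -0.44, -0.44], "rz": [0, 0, 0, 0, 0, 0, 0, 0, 0, 0]}'; python3 - <<'E'
from h import *
a=cv2.resize(snapshot('side')[0][160:300,225:395],None,fx=2.3,fy=2.3,interpolation=cv2.INTER_CUBIC)
t=snapshot('top')[0];b=cv2.resize(t[115:295,320:450],None,fx=1.8,fy=1.8)[:322]
cv2.imwrite('pics/f.png',np.hstack([a,cv2.copyMakeBorder(b,0,0,0,0,0)[:a.shape[0]]]))
g=t.max(2);P=[(edge(g,v,338,350),v) for v in range(140,185)];P=[onz('top',q,.211)[:2] for q in P if q[0]]
d,p=line(P);d*=-np.sign(d[0]);print(len(P),np.degrees(np.arctan2(d[1],d[0]))+176.87)
E
```

```text
t: 19.4
tcp_pos: [0.4805, -0.1185, 0.3587]
orientation: [-180.0, -0.0, 92.5]
wrist_force: [1.3, 1.2, -0.5]
finger_gap: 0.05
gripper_force: 0.0
45 -1.5244751
```

View pics/f.png

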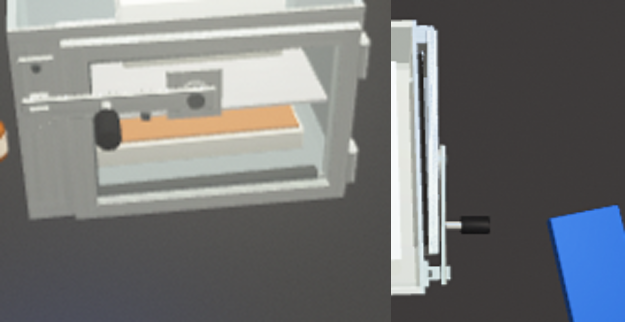

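The bar sits in the hook with the door at −0.026 rad, but the bar's slope in the side crop (about −0.06 against −0.12 for the door edges) makes me check whether it is fully down.

```bash
python3 - <<'E'
from h import *
kt=knob('top',(425-70,225,385,255),60);ks=knob('side',(262,203,282,228),85);print(kt,ks)
K,e=tri(('top',kt[0]),('side',ks[0]));print('knob',K,e)
a=cv2.resize(snapshot('side')[0][180:235,225:335],None,fx=7,fy=7,interpolation=cv2.INTER_CUBIC);cv2.imwrite('pics/g.png',a)
E
```

```text
(array([364.5, 239.5]), (9.0, 19.0), np.int32(158)) (array([271., 216.]), (16.0, 10.0), np.int32(160))
knob [0.47325241 0.03702654 0.15128077] 0.0009405782189451098
```

View pics/g.png

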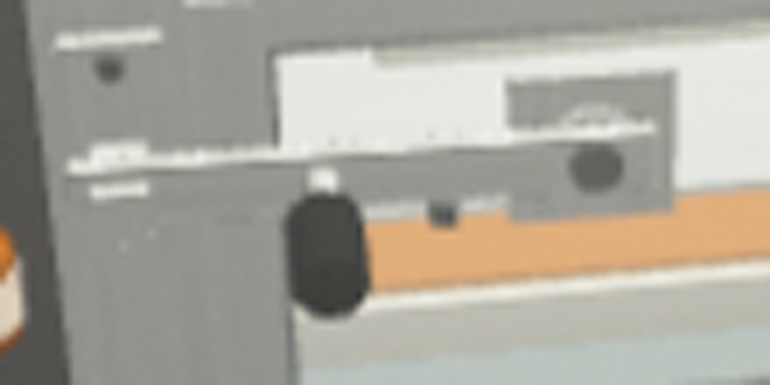

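The knob's height (0.151, against 0.153 at rest at the start) and the bar's slope (−0.068, against −0.07 to −0.08 for the keeper and plate edges) show the bar level on its pin in the hook, with the robot clear.

```bash
python3 -c "
from bench import *
print(finish_job())"
```

```text
the job is handed in; nothing more can be done
None
```

I handed the job in with the cabinet door latched: the bar is down level in the keeper's notch, the door holds itself shut against the seal at about −0.026 rad, and the robot is clear. The bystanders were not touched, and the verdict was not shown.

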